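Deal the tape rolls out to the packing trays

TASK

Hand out the parcel tape: slide tape rolls up off the spindles of the caddy and deal them round to the two-compartment trays on the desk (two or three of them), one roll to each tray in turn and a full round before the next begins, until every tray holds two rolls, one in each compartment. The rolls must lie flat in their compartments with the trays standing level; rolls that are not needed stay on their spindles.

Things in the scene. Friction and masses are not known exactly. Their poses are not given: they have to be found in the camera images.
- roll_0: one of six identical rolls of plain beige parcel tape, a ring 60 mm in outside diameter, 25 mm high, with a 35 mm bore, about 60 g. Origin: centre of its underside (on the bore's axis); z along the bore. It starts flat on a spindle of the caddy, threaded over it, against the base or on top of another roll (two rolls per spindle)
- roll_1: one of six identical rolls of plain beige parcel tape, a ring 60 mm in outside diameter, 25 mm high, with a 35 mm bore, about 60 g. Origin: centre of its underside (on the bore's axis); z along the bore. It starts flat on a spindle of the caddy, threaded over it, against the base or on top of another roll (two rolls per spindle)
- roll_2: one of six identical rolls of plain beige parcel tape, a ring 60 mm in outside diameter, 25 mm high, with a 35 mm bore, about 60 g. Origin: centre of its underside (on the bore's axis); z along the bore. It starts flat on a spindle of the caddy, threaded over it, against the base or on top of another roll (two rolls per spindle)
- roll_3: one of six identical rolls of plain beige parcel tape, a ring 60 mm in outside diameter, 25 mm high, with a 35 mm bore, about 60 g. Origin: centre of its underside (on the bore's axis); z along the bore. It starts flat on a spindle of the caddy, threaded over it, against the base or on top of another roll (two rolls per spindle)
- roll_4: one of six identical rolls of plain beige parcel tape, a ring 60 mm in outside diameter, 25 mm high, with a 35 mm bore, about 60 g. Origin: centre of its underside (on the bore's axis); z along the bore. It starts flat on a spindle of the caddy, threaded over it, against the base or on top of another roll (two rolls per spindle)
- roll_5: one of six identical rolls of plain beige parcel tape, a ring 60 mm in outside diameter, 25 mm high, with a 35 mm bore, about 60 g. Origin: centre of its underside (on the bore's axis); z along the bore. It starts flat on a spindle of the caddy, threaded over it, against the base or on top of another roll (two rolls per spindle)
- caddy: tape caddy, fixed: a dark wooden base 232 mm (x) by 60 mm (y) by 12 mm with three upright aluminium spindles 24 mm in diameter, at x = -80, 0 and +80 mm on its centre line, their tops 74 mm above the desk (62 mm above the base). Origin: centre of its underside on the desk, z up; x runs along the row of spindles
- tray_a: open grey desk tray, 212 mm (x) by 108 mm (y) outside, with a wall across its middle that makes two square compartments, each about 100 mm inside; walls 4 mm thick, 30 mm high from the desk, floor 4 mm thick, 450 g, loose on the desk. Two or three such trays are there, an absent one has no pose. Origin: centre of its underside, x along its length, z up
- tray_a_bin0 (a point): centre of the floor of tray_a's compartment on its -x side
- tray_a_bin1 (a point): centre of the floor of tray_a's compartment on its +x side
- tray_b: open grey desk tray, 212 mm (x) by 108 mm (y) outside, with a wall across its middle that makes two square compartments, each about 100 mm inside; walls 4 mm thick, 30 mm high from the desk, floor 4 mm thick, 450 g, loose on the desk. Two or three such trays are there, an absent one has no pose. Origin: centre of its underside, x along its length, z up
- tray_b_bin0 (a point): centre of the floor of tray_b's compartment on its -x side
- tray_b_bin1 (a point): centre of the floor of tray_b's compartment on its +x side
- tray_c: open grey desk tray, 212 mm (x) by 108 mm (y) outside, with a wall across its middle that makes two square compartments, each about 100 mm inside; walls 4 mm thick, 30 mm high from the desk, floor 4 mm thick, 450 g, loose on the desk. Two or three such trays are there, an absent one has no pose. Origin: centre of its underside, x along its length, z up
- tray_c_bin0 (a point): centre of the floor of tray_c's compartment on its -x side
- tray_c_bin1 (a point): centre of the floor of tray_c's compartment on its +x side
There are look-alikes about, which are no part of the job. Leave any blue or pink look-alike of the roll_1 alone.

How it is judged (in metres and radians):
On the way, in this order (a step that is already met when the one before it is completed fails the run):
1. first round: every tray holds a roll in exactly one of its compartments ((distance between any of roll_0, roll_1, roll_2, roll_3, roll_4, roll_5 and tray_a_bin0 below 0.035 m or distance between any of roll_0, roll_1, roll_2, roll_3, roll_4, roll_5 and tray_a_bin1 below 0.035 m) and not (distance between any of roll_0, roll_1, roll_2, roll_3, roll_4, roll_5 and tray_a_bin0 below 0.035 m and distance between any of roll_0, roll_1, roll_2, roll_3, roll_4, roll_5 and tray_a_bin1 below 0.035 m) and (distance between any of roll_0, roll_1, roll_2, roll_3, roll_4, roll_5 and tray_b_bin0 below 0.035 m or distance between any of roll_0, roll_1, roll_2, roll_3, roll_4, roll_5 and tray_b_bin1 below 0.035 m) and not (distance between any of roll_0, roll_1, roll_2, roll_3, roll_4, roll_5 and tray_b_bin0 below 0.035 m and distance between any of roll_0, roll_1, roll_2, roll_3, roll_4, roll_5 and tray_b_bin1 below 0.035 m) and (distance between any of roll_0, roll_1, roll_2, roll_3, roll_4, roll_5 and tray_c_bin0 below 0.035 m or distance between any of roll_0, roll_1, roll_2, roll_3, roll_4, roll_5 and tray_c_bin1 below 0.035 m) and not (distance between any of roll_0, roll_1, roll_2, roll_3, roll_4, roll_5 and tray_c_bin0 below 0.035 m and distance between any of roll_0, roll_1, roll_2, roll_3, roll_4, roll_5 and tray_c_bin1 below 0.035 m)), for 0.2 s.
2. second round: every compartment of every tray holds a roll (distance between any of roll_0, roll_1, roll_2, roll_3, roll_4, roll_5 and tray_a_bin0 below 0.035 m and distance between any of roll_0, roll_1, roll_2, roll_3, roll_4, roll_5 and tray_a_bin1 below 0.035 m and distance between any of roll_0, roll_1, roll_2, roll_3, roll_4, roll_5 and tray_b_bin0 below 0.035 m and distance between any of roll_0, roll_1, roll_2, roll_3, roll_4, roll_5 and tray_b_bin1 below 0.035 m and distance between any of roll_0, roll_1, roll_2, roll_3, roll_4, roll_5 and tray_c_bin0 below 0.035 m and distance between any of roll_0, roll_1, roll_2, roll_3, roll_4, roll_5 and tray_c_bin1 below 0.035 m), for 0.2 s.
At the end, for the whole second after the job is handed in: Every compartment of every tray that is there holds a roll (roll origin within 35 mm of the centre of the compartment's floor); any other roll is still on the caddy's spindles; all rolls lie flat (bore upright within 0.15 rad) and still (slower than 0.02 m/s), and the trays are level within 0.1 rad (all of step 2 and angle between the z axis of each of roll_0, roll_1, roll_2, roll_3, roll_4, roll_5 and the z axis of caddy, either way round below 0.15 rad and linear speed of each of roll_0, roll_1, roll_2, roll_3, roll_4, roll_5 below 0.02 m/s and ((distance between roll_0 and caddy below 0.1 m and height (world z) of roll_0 above 0.008 m) or distance between roll_0 and tray_a_bin0 below 0.035 m or distance between roll_0 and tray_a_bin1 below 0.035 m or distance between roll_0 and tray_b_bin0 below 0.035 m or distance between roll_0 and tray_b_bin1 below 0.035 m or distance between roll_0 and tray_c_bin0 below 0.035 m or distance between roll_0 and tray_c_bin1 below 0.035 m) and ((distance between roll_1 and caddy below 0.1 m and height (world z) of roll_1 above 0.008 m) or distance between roll_1 and tray_a_bin0 below 0.035 m or distance between roll_1 and tray_a_bin1 below 0.035 m or distance between roll_1 and tray_b_bin0 below 0.035 m or distance between roll_1 and tray_b_bin1 below 0.035 m or distance between roll_1 and tray_c_bin0 below 0.035 m or distance between roll_1 and tray_c_bin1 below 0.035 m) and ((distance between roll_2 and caddy below 0.1 m and height (world z) of roll_2 above 0.008 m) or distance between roll_2 and tray_a_bin0 below 0.035 m or distance between roll_2 and tray_a_bin1 below 0.035 m or distance between roll_2 and tray_b_bin0 below 0.035 m or distance between roll_2 and tray_b_bin1 below 0.035 m or distance between roll_2 and tray_c_bin0 below 0.035 m or distance between roll_2 and tray_c_bin1 below 0.035 m) and ((distance between roll_3 and caddy below 0.1 m and height (world z) of roll_3 above 0.008 m) or distance between roll_3 and tray_a_bin0 below 0.035 m or distance between roll_3 and tray_a_bin1 below 0.035 m or distance between roll_3 and tray_b_bin0 below 0.035 m or distance between roll_3 and tray_b_bin1 below 0.035 m or distance between roll_3 and tray_c_bin0 below 0.035 m or distance between roll_3 and tray_c_bin1 below 0.035 m) and ((distance between roll_4 and caddy below 0.1 m and height (world z) of roll_4 above 0.008 m) or distance between roll_4 and tray_a_bin0 below 0.035 m or distance between roll_4 and tray_a_bin1 below 0.035 m or distance between roll_4 and tray_b_bin0 below 0.035 m or distance between roll_4 and tray_b_bin1 below 0.035 m or distance between roll_4 and tray_c_bin0 below 0.035 m or distance between roll_4 and tray_c_bin1 below 0.035 m) and ((distance between roll_5 and caddy below 0.1 m and height (world z) of roll_5 above 0.008 m) or distance between roll_5 and tray_a_bin0 below 0.035 m or distance between roll_5 and tray_a_bin1 below 0.035 m or distance between roll_5 and tray_b_bin0 below 0.035 m or distance between roll_5 and tray_b_bin1 below 0.035 m or distance between roll_5 and tray_c_bin0 below 0.035 m or distance between roll_5 and tray_c_bin1 below 0.035 m) and angle between each of tray_a, tray_b, tray_c's own z axis and vertical below 0.1 rad); the robot touches nothing.
Of tray_a, tray_b, tray_c only 2 to 3 are there at a start; the rules pass over those that are not, and their reading is None.
At some moment in a run one of tray_a, tray_b, tray_c may be knocked a few centimetres aside while the robot is not near it.
Once in a run the grip may slacken for a moment while it holds something.
It also fails if it takes over 210 s, if anything falls off the work surface, if the arm or the gripper's body presses on something with over 40 N, if the wrist force passes 120 N, or if a joint passes its speed limit or range.

ROBOT

A 6-joint arm with a two-finger parallel gripper is mounted at the origin on the work surface; the furniture and walls round the work are solid. World frame = base frame: x ahead of the robot, y to its left, z up, the work surface at z = 0. Lengths are in m, angles in degrees, forces in N, time in s.
With the tool pointing down it reaches from about 0.275 to 0.825 m from the base axis. Payload 5.2 kg.
Tool frame: the origin (TCP) lies between the finger pads; the fingertips stand 17 mm ahead of it and the grasp point (between the pads) lies 2 mm behind it; z points along the fingers, y is the direction in which the jaws open and shut (so a half turn about z gives the same grasp; the last joint's range is limited). The gripper opens to 93 mm and grips with 3 to 60 N. Pads are 15 mm wide; open, the fingers measure 128 mm over their backs; the gripper's body (75 mm by 188 mm) begins 65 mm behind the grasp point.
Start: joints at [57.708, 14.817, 87.949, -0, 77.235, -11.62], TCP at [0.194, 0.515, 0.236] pointing down, gripper open.
Joint ranges: [-179.93, 179.93], [-52.35, 119.4], [10.71, 147.94], [-69.91, 249.91], [12.55, 155.21], [-178.61, 178.61]. Speed limits (degrees/s): [147.25, 147.25, 180, 180, 180, 180].

INTERFACE

Orientations are given as a 3x3 rotation matrix whose columns are the frame's x, y, z axes.
In Python, from station import manip gives the robot as it stands. The module is installed in compiled form; this text tells all that it offers.
- The arm moves only by the shell command python3 -m crank 'ROWS' [OPENING] [FORCE]. ROWS is JSON, a list of rows, each a list of 2 entries, a list of its own where there are three numbers: the shift along the tool's x, y, z in m, then the turn, a rotation vector about the tool's x, y, z in degrees. A call has 1 to 8 rows; each row is the pose to reach, as a shift and turn from the pose measured when the call began, along the tool's axes at that moment; what a row does not reach only later rows make up. A row lasts 1/12 s, in which the tool goes at most 41.7 mm and 7.16 degrees, less where a joint would pass 70% of its speed; a pose out of reach is approached as far as the arm can. A call with a gripper value outside its range is refused whole. OPENING is the finger opening in m, from 0 to 0.093, set as the call begins (- or left out, the last holds). The fingers move at their own pace and stop on an object; FORCE is the grip in N (left out, the last holds). Time passes only in rows, so rows that repeat a pose let the fingers close. It gives the time, the measured TCP pose, the force and the opening at its end, in the units of the state.
- manip.get_obs(): the state, without advancing time (a new reading comes with each control period).
- manip.read_camera(name): name is "scene" or "top" or "wrist"; returns a dict with "frame" (384x512x3 uint8, red, green, blue), "depth" (384x512 float32, m along the optical axis (not along the pixel's ray), 0 where there is no reading), "fov_y" (degrees; the focal length in pixels is half the picture's height over the tangent of half this angle, whatever the lens; pixels are square), "cx", "cy" (the principal point, pixels), "position" and "rotation" of the camera in the world; the wrist camera has in their place "hand_eye" (4x4, takes a point from camera to tool coordinates, whose origin is the TCP and whose axes are the flange's). Camera axes: x right, y down, z forward; pixel columns grow to the right and rows downward; lengths in m; the calibration is good to about 2 mm. A picture is of the moment at which its call begins: read the wrist's pose just before it.
- manip.finish_job(): hands the job in, once; it reports no verdict.
Trained networks look in a picture, given as the dict that the camera call returned (one of the last four; its "shot" number tells which), for a name from the list of things; names that differ only in an ending like _2 or _b are one class to them, and where a whole thing is asked for, a point or a joint stands for the part that bears it (a point fixed in the world has none). Each returns a list of dicts, best first, with "conf" (0 to 1); they miss things now and then, are a little off and sometimes report something else, mostly with a low value. They report only what shows in the picture. A call takes as long as a camera call. They do not tell look-alikes from the thing itself.
- manip.outline_of(picture, name): "region" (384x512 bool, what is visible of it) and "point" ([column, row] in pixels, amid what is visible of it).
The state is a dict: "time": time; "qpos": joint angles; "joint_velocities": joint speeds; "effort": joint torques, N m; "tool_pos": TCP position; "tcp_rot": TCP orientation; "wrist_force": force on the tool from outside, world axes, zero at the start; "ft_torque": the same for the moment, N m; "width": finger opening in m.
Only numpy, scipy, OpenCV 4.12 (cv2) and the standard library are available. Lean on these libraries where they do the work, as an engineer would, in place of code of your own. Each camera call takes 0.05 s, during which the arm holds its last target. There are 200 camera calls.

## Working session

There is one attempt and no reset: what is moved stays moved. The work goes in short steps, Python scripts to look and compute and a shell command to move; the robot and the scene stay as the last step left them, time stands still between calls to the robot, and variables do not carry over. Pictures are saved under pics/ and viewed, about 12 in all and at most 16, crops included, and the job is handed in when it is done.

```bash
mkdir -p pics
cat > h.py <<'E'
import numpy as np, cv2
from station import manip
def cloud(p):
    H,W=p["depth"].shape; f=H/2/np.tan(np.radians(p["fov_y"])/2)
    u,v=np.meshgrid(np.arange(W),np.arange(H)); z=p["depth"]
    P=np.stack([(u-p["cx"])/f*z,(v-p["cy"])/f*z,z],-1)
    if "hand_eye" in p:
        T=np.array(p["hand_eye"]); P=P@T[:3,:3].T+T[:3,3]
        o=p["obs"]; R=np.array(o["tcp_rot"]); t=np.array(o["tool_pos"])
    else: R=np.array(p["rotation"]); t=np.array(p["position"])
    return P@R.T+t
def shot(n):
    o=manip.get_obs(); p=manip.read_camera(n); p["obs"]=o; return p
def save(p,fn): cv2.imwrite("pics/"+fn,cv2.cvtColor(p["frame"],cv2.COLOR_RGB2BGR))
E
python3 - <<'E'
from h import *
o=manip.get_obs(); print(o["time"],np.round(o["tcp_rot"],3).tolist(),o["width"])
ps=[shot("top"),shot("scene")]
for n,p in zip(("top","scene"),ps):
    print(n,p["position"],np.round(p["rotation"],2).tolist(),p["fov_y"])
    C=cloud(p)
    for nm in ("roll_0","tray_a","caddy"):
        for d in manip.outline_of(p,nm):
            q=C[d["region"]&(p["depth"]>0)]
            print(nm,round(d["conf"],2),np.round(d["point"]),np.round(np.median(q,0),3),np.round(q.max(0),3),np.round(q.min(0),3)) if len(q) else 0
f=np.hstack([p["frame"] for p in ps]); f=np.vstack([p["frame"] for p in ps])
cv2.imwrite("pics/a.png",cv2.cvtColor(ps[0]["frame"],cv2.COLOR_RGB2BGR));cv2.imwrite("pics/b.png",cv2.cvtColor(ps[1]["frame"],cv2.COLOR_RGB2BGR))
E
```

```text
0.0 [[-0.936, 0.353, -0.001], [0.353, 0.936, -0.002], [0.0, -0.002, -1.0]] 0.0931829827591101
top [0.19296193 0.1550393  1.35116315] [[0.01, -0.97, 0.23], [-1.0, -0.02, -0.0], [0.01, -0.23, -0.97]] 48.70198934612171
roll_0 0.76 [246. 166.] [0.57  0.163 0.061] [0.62  0.191 0.07 ] [0.541 0.132 0.   ]
roll_0 0.76 [343. 165.] [ 0.606 -0.144  0.024] [ 0.639 -0.115  0.034] [ 0.578 -0.173 -0.003]
roll_0 0.64 [335. 224.] [ 0.392 -0.096  0.024] [ 0.421 -0.068  0.034] [ 0.364 -0.131 -0.008]
roll_0 0.58 [245. 221.] [0.411 0.161 0.062] [0.442 0.189 0.07 ] [0.383 0.133 0.014]
roll_0 0.58 [109. 205.] [0.439 0.592 0.026] [0.469 0.622 0.034] [0.41  0.563 0.002]
roll_0 0.55 [252. 199.] [0.493 0.162 0.061] [0.535 0.191 0.075] [0.462 0.134 0.009]
roll_0 0.42 [246. 227.] [0.385 0.175 0.035] [0.395 0.186 0.042] [0.382 0.161 0.016]
tray_a 0.89 [188. 186.] [0.518 0.36  0.005] [0.63  0.425 0.037] [ 0.409  0.294 -0.004]
tray_a 0.69 [302. 175.] [ 0.559 -0.019  0.005] [0.668 0.038 0.036] [ 0.454 -0.071 -0.005]
tray_a 0.61 [256. 220.] [0.411 0.161 0.062] [0.442 0.189 0.07 ] [0.383 0.133 0.038]
caddy 0.98 [252. 
[... 373 characters left out ...]
oll_0 0.78 [258. 192.] [0.479 0.154 0.062] [0.52  0.194 0.074] [0.461 0.135 0.041]
roll_0 0.76 [276. 184.] [0.554 0.152 0.06 ] [0.596 0.19  0.068] [0.537 0.134 0.04 ]
roll_0 0.74 [313. 220.] [ 0.555 -0.012  0.008] [0.705 0.068 0.036] [ 0.451 -0.07  -0.001]
roll_0 0.69 [296. 268.] [ 0.388 -0.098  0.025] [ 0.421 -0.066  0.03 ] [ 0.361 -0.127  0.002]
roll_0 0.58 [254. 203.] [0.468 0.147 0.028] [0.502 0.18  0.061] [0.433 0.136 0.013]
tray_a 0.83 [222. 171.] [0.512 0.367 0.012] [0.637 0.464 0.035] [0.404 0.292 0.001]
tray_a 0.66 [314. 222.] [ 0.556 -0.011  0.008] [0.701 0.065 0.036] [ 0.451 -0.069 -0.001]
tray_a 0.64 [349. 292.] [ 0.438 -0.225  0.007] [ 0.577 -0.158  0.034] [ 0.323 -0.281 -0.001]
```

View pics/a.png

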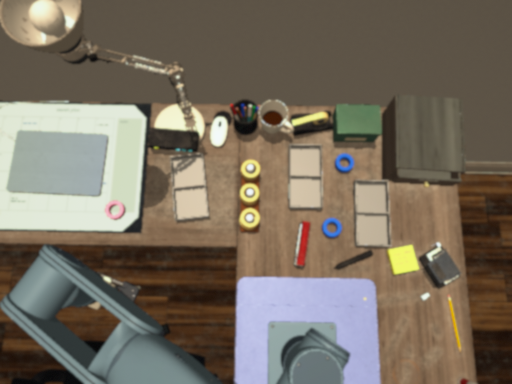

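View pics/b.png

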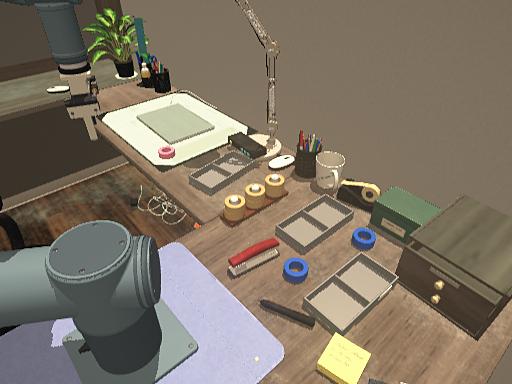

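The top view shows three trays, at pixels (188,186) left, (305,177) middle and (371,213) right. What could be taken for the wanted rolls:
- **Beige rolls on the caddy:** (250,169), (250,193) and (249,218). These fit the description.
- **Blue rings:** (344,163) and (332,228), which are look-alikes to leave alone.
- **Pink ring:** (115,210), also a look-alike.

I'll check this in one close crop and measure.

```bash
cat >> h.py <<'E'
from scipy.optimize import least_squares
from scipy.spatial.transform import Rotation as Ro
def tray(C,guess):
    """fit 212x108 rectangle around tray near guess -> x,y,yaw(deg) of length"""
    m=(np.hypot(C[...,0]-guess[0],C[...,1]-guess[1])<.14)&(C[...,2]>.022)&(C[...,2]<.037)
    m=cv2.morphologyEx(m.astype(np.uint8),cv2.MORPH_CLOSE,np.ones((3,3)))
    n,l,s,_=cv2.connectedComponentsWithStats(m)
    k=1+np.argmax(s[1:,4]); 
    P=C[(l==k)&(C[...,2]>.022)&(C[...,2]<.037)][:,:2].astype(np.float32)
    (x,y),(w,h),a=cv2.minAreaRect(P); 
    if w<h: a+=90;w,h=h,w
    return np.array([x,y]),(a+90)%180-90,(w,h)
def ring(C,guess,zl,zh,r=.045):
    d=np.hypot(C[...,0]-guess[0],C[...,1]-guess[1])
    P=C[(d<r)&(C[...,2]>zl)&(C[...,2]<zh)][:,:2].astype(np.float32)
    if len(P)<15: return None
    c,R=cv2.minEnclosingCircle(P); return np.round(c,4),round(R,4),len(P)
def bins(c,a):
    u=np.array([np.cos(np.radians(a)),np.sin(np.radians(a))])*.052
    return c-u,c+u
def go(x,y,z,jaw,o=None):
    """shift+turn in tool axes from now; jaw = world angle (deg) of jaw axis, mod 180"""
    o=o or manip.get_obs(); R=np.array(o["tcp_rot"]); t=np.array(o["tool_pos"])
    best=None
    for k in (0,180):
        j=np.radians(jaw+k); Y=np.array([np.cos(j),np.sin(j),0]); Z=np.array([0,0,-1.]); D=np.stack([np.cross(Y,Z),Y,Z],1)
        v=Ro.from_matrix(R.T@D).as_rotvec(degrees=True)
        if best is None or np.linalg.norm(v)<np.linalg.norm(best): best=v
    print("go",[x,y,z],"shift",np.round(R.T@(np.array([x,y,z])-t),4),"turn",np.round(best,1),"q6",np.round(o["qpos"][5]))
E
python3 - <<'E'
from h import *
for n in ("top","scene"):
    p=shot(n); C=cloud(p)
    for nm,g in (("A",(.518,.36)),("B",(.558,-.017)),("C",(.44,-.225))):
        c,a,s=tray(C,g); print(n,nm,np.round(c,4),round(a,1),np.round(s,3),np.round(bins(c,a),3).tolist())
    if n=="top":
        for g in ((.411,.161),(.493,.162),(.57,.163)): print("spindle",ring(C,g,.05,.068),ring(C,g,.0685,.09,.025))
        cv2.imwrite("pics/c.png",cv2.resize(cv2.cvtColor(p["frame"][130:260,150:400],cv2.COLOR_RGB2BGR),(750,390),interpolation=cv2.INTER_CUBIC))
        Q=C[(C[...,2]>.08)&(abs(C[...,0]-.5)<.3)&(C[...,1]>-.35)&(C[...,1]<.5)]
        for x0 in np.arange(.3,.8,.05): 
            q=Q[(Q[:,0]>=x0)&(Q[:,0]<x0+.05)]
            if len(q): print("high",round(x0,2),len(q),[ (round(y,2),round(float(q[(q[:,1]>=y)&(q[:,1]<y+.1)][:,2].max()),2)) for y in np.arange(-.4,.5,.1) if ((q[:,1]>=y)&(q[:,1]<y+.1)).any()])
go(.493,.162,.15,90)
E
```

```text
top A [0.5316 0.3609] 7.4 [0.238 0.11 ] [[0.48, 0.354], [0.583, 0.368]]
top B [ 0.561  -0.0168] -0.2 [0.213 0.109] [[0.509, -0.017], [0.613, -0.017]]
top C [ 0.4524 -0.2295] -2.0 [0.234 0.115] [[0.4, -0.228], [0.504, -0.231]]
spindle (array([0.4125, 0.1612]), 0.0299, 219) (array([0.4123, 0.1671]), 0.0156, 41)
spindle (array([0.4926, 0.1636]), 0.0303, 213) (array([0.497 , 0.1625]), 0.0163, 40)
spindle (array([0.5706, 0.161 ]), 0.0303, 209) (array([0.5715, 0.1632]), 0.0121, 41)
high 0.5 255 [(np.float64(-0.4), 0.15), (np.float64(-0.3), 0.15)]
high 0.55 666 [(np.float64(-0.4), 0.16), (np.float64(-0.3), 0.16)]
high 0.6 659 [(np.float64(-0.4), 0.16), (np.float64(-0.3), 0.16), (np.float64(0.4), 0.68)]
high 0.65 1512 [(np.float64(-0.4), 0.16), (np.float64(-0.3), 0.16), (np.float64(-0.2), 0.09), (np.float64(-0.0), 0.1), (np.float64(0.3), 0.45), (np.float64(0.4), 0.68)]
high 0.7 2288 [(np.float64(-0.4), 0.16), (np.float64(-0.3), 0.16), (np.float64(-0.2), 0.09), (np.float64(-0.0), 0.1), (np.float64(0.1), 0.15), (np.float64(0.2), 0.15), (np.float64(0.3), 0.46), (np.float64(0.4), 0.68)]
high 0.75 1099 [(np.float64(-0.4), 0.16), (np.float64(-0.3), 0.16), (np.float64(-0.2), 0.09), (np.float64(-0.0), 0.1), (np.float64(0.1), 0.14), (np.float64(0.2), 0.14), (np.float64(0.3), 0.37)]
scene A [0.5295 0.364 ] 8.0 [0.241 0.113] [[0.478, 0.357], [0.581, 0.371]]
scene B [ 0.5586 -0.014 ] 0.2 [0.214 0.11 ] [[0.507, -0.014], [0.611, -0.014]]
scene C [ 0.4327 -0.2404] 1.3 [0.249 0.145] [[0.381, -0.242], [0.485, -0.239]]
go [0.493, 0.162, 0.15] shift [-0.4041 -0.2244  0.0856] turn [ -0.   -0.  -20.7] q6 -12.0
```

View pics/c.png

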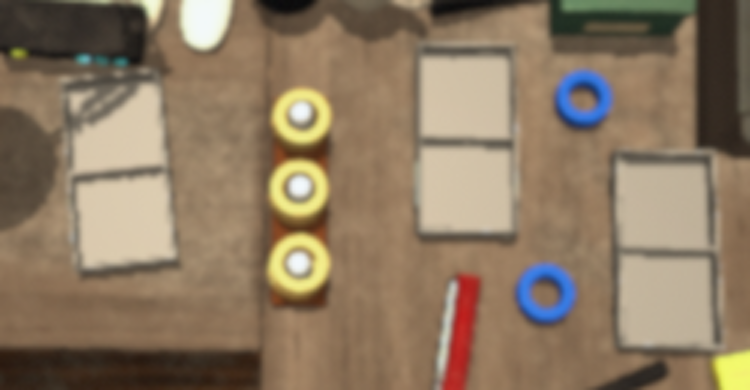

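The crop confirms it: the three pale rings threaded over bright spindles are the wanted rolls, and the rings off the caddy are blue. I'll make the tray fit robust with a fixed-size template and check the clearances near the lamp and drawers.

```bash
cat >> h.py <<'E'
def tray(C,guess):
    P=C[(np.hypot(C[...,0]-guess[0],C[...,1]-guess[1])<.15)&(C[...,2]>.02)&(C[...,2]<.037)][:,:2]
    def seg(x,y,a,b):   # distance to segment a-b
        a,b=np.array(a),np.array(b); d=b-a; q=np.stack([x,y],-1)-a; s=np.clip(q@d/(d@d),0,1)
        return np.linalg.norm(q-s[:,None]*d,axis=1)
    def res(v):
        c,s=np.cos(v[2]),np.sin(v[2]); q=P-v[:2]; x=q[:,0]*c+q[:,1]*s; y=-q[:,0]*s+q[:,1]*c
        X,Y=.104,.052
        return np.min([seg(x,y,(-X,Y),(X,Y)),seg(x,y,(-X,-Y),(X,-Y)),seg(x,y,(X,-Y),(X,Y)),seg(x,y,(-X,-Y),(-X,Y)),seg(x,y,(0,-Y),(0,Y))],0)
    best=None
    for dx in (-.02,0,.02):
      for dy in (-.02,0,.02):
       for a in (-.2,0,.2):
        r=least_squares(res,[guess[0]+dx,guess[1]+dy,a],loss="cauchy",f_scale=.003)
        if best is None or r.cost<best.cost: best=r
    v=best.x; return v[:2],np.degrees(v[2]),(len(P),round(float((res(v)<.004).mean()),2))
G=dict(A=(.518,.36),B=(.558,-.017),C=(.44,-.225))
def trays(p,which="ABC"):
    C=cloud(p)
    for k in which:
        c,a,s=tray(C,G[k]); print(k,np.round(c,4),"yaw",round(a,1),s,"bins",np.round(bins(c,a),4).tolist())
E
python3 - <<'E'
from h import *
for n in ("top","scene"):
    p=shot(n); print(n); trays(p); C=cloud(p)
    for b in ((.48,.354),(.575,.368),(.613,-.017),(.4,-.228),(.5,-.231)):
        d=np.hypot(C[...,0]-b[0],C[...,1]-b[1]); m=(C[...,2]>.07)&(d<.14); i=np.argmin(np.where(m,d,9)); 
        print(b,"nearest high",round(float(d.flat[i]),3),np.round(C.reshape(-1,3)[i],3)) if m.any() else print(b,"clear")
E
python3 -m crank '[[[-0.04,-0.022,0],[0,0,-3]],[[-0.078,-0.043,0],[0,0,-6]],[[-0.116,-0.064,0],[0,0,-9]],[[-0.154,-0.085,0],[0,0,-12]],[[-0.192,-0.106,0],[0,0,-15]],[[-0.230,-0.127,0],[0,0,-18]],[[-0.268,-0.148,0],[0,0,-20]],[[-0.3,-0.168,0],[0,0,-20.7]]]' 0.093 20
python3 - <<'E'
from h import *
go(.4126,.162,.15,90)
E
```

```text
top
A [0.5191 0.3583] yaw 7.5 (420, 0.88) bins [[0.4676, 0.3516], [0.5707, 0.3651]]
B [ 0.5601 -0.0161] yaw -0.4 (514, 0.77) bins [[0.5081, -0.0157], [0.6121, -0.0164]]
C [ 0.4419 -0.2265] yaw -0.8 (712, 0.57) bins [[0.3899, -0.2257], [0.4939, -0.2273]]
(0.48, 0.354) clear
(0.575, 0.368) nearest high 0.12 [0.689 0.408 0.46 ]
(0.613, -0.017) nearest high 0.1 [0.7   0.031 0.071]
(0.4, -0.228) nearest high 0.135 [ 0.526 -0.275  0.096]
(0.5, -0.231) nearest high 0.051 [ 0.526 -0.275  0.096]
scene
A [0.5163 0.3605] yaw 7.7 (623, 0.86) bins [[0.4647, 0.3535], [0.5678, 0.3675]]
B [ 0.558  -0.0148] yaw -0.2 (923, 0.78) bins [[0.506, -0.0146], [0.61, -0.015]]
C [ 0.44   -0.2262] yaw -0.8 (1719, 0.59) bins [[0.388, -0.2255], [0.492, -0.2269]]
(0.48, 0.354) clear
(0.575, 0.368) nearest high 0.119 [0.684 0.415 0.47 ]
(0.613, -0.017) nearest high 0.097 [0.699 0.029 0.077]
(0.4, -0.228) nearest high 0.133 [ 0.524 -0.277  0.134]
(0.5, -0.231) nearest high 0.05 [ 0.525 -0.274  0.127]
time: 1.27
tool_pos: [0.4102, 0.2582, 0.236]
tcp_rot: [[-1.0, -0.002, 0.001], [-0.002, 1.0, 0.0], [-0.001, 0.0, -1.0]]
wrist_force: [0.9, 1.3, -0.2]
width: 0.0927
go [0.4126, 0.162, 0.15] shift [-0.0021 -0.0962  0.0859] turn [0.  0.1 0.1] q6 -71.0
```

```bash
python3 -m crank '[[[-0.002,-0.096,0.05],[0,0,42]],[[-0.002,-0.096,0.05],[0,0,42]],[[-0.002,-0.096,0.08],[0,0,42]],[[-0.002,-0.096,0.08],[0,0,42]],[[-0.002,-0.096,0.08],[0,0,42]],[[-0.002,-0.096,0.08],[0,0,42]],[[-0.002,-0.096,0.08],[0,0,42]]]' 0.093 20
cat >> h.py <<'E'
SP={1:(.4126,.162),2:(.493,.1625),3:(.571,.1622)}
E
python3 - <<'E'
from h import *
p=shot("wrist"); C=cloud(p); print(ring(C,SP[1],.055,.067),ring(C,SP[2],.055,.067)); go(*SP[1],.062,48); save(p,"w1.png")
E
```

```text
time: 1.85
tool_pos: [0.4125, 0.1618, 0.1558]
tcp_rot: [[-0.742, 0.671, 0.001], [0.671, 0.742, 0.0], [-0.0, 0.001, -1.0]]
wrist_force: [0.1, 0.6, -0.0]
width: 0.0927
(array([0.4121, 0.1629]), 0.03, 3190) (array([0.4908, 0.1651]), 0.03, 2200)
go [0.4126, 0.162, 0.062] shift [ 0.     -0.0001  0.094 ] turn [0.1 0.  0.2] q6 -41.0
```

View pics/w1.png

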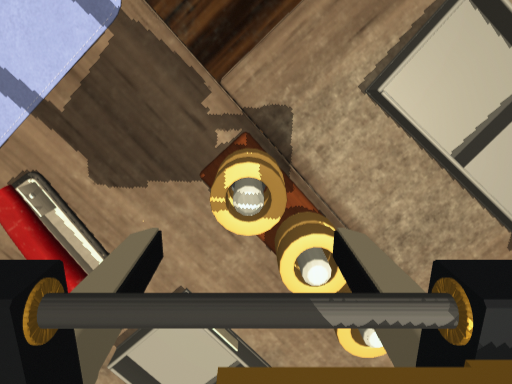

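The wrist view shows the near spindle's roll at (248,193), spindle through its bore, and the fingers' path is clear. Its measured position agrees to 1 mm. Next I descend, grip and lift.

```bash
python3 -m crank '[[[0,0,0.04],[0,0,0]],[[0,0,0.07],[0,0,0]],[[0,0,0.094],[0,0,0]],[[0,0,0.094],[0,0,0]]]' 0.093 20
python3 -m crank '[[[0,0,0],[0,0,0]],[[0,0,0],[0,0,0]],[[0,0,0],[0,0,0]],[[0,0,0],[0,0,0]],[[0,0,0],[0,0,0]],[[0,0,0],[0,0,0]]]' 0.04 20
python3 -m crank '[[[0,0,-0.02],[0,0,0]],[[0,0,-0.05],[0,0,0]],[[0,0,-0.09],[0,0,0]],[[0,0,-0.12],[0,0,0]],[[0,0,-0.12],[0,0,0]]]'
python3 - <<'E'
from h import *
p=shot("top"); trays(p)
go(.466,.3525,.18,48)
E
```

```text
time: 2.23
tool_pos: [0.4095, 0.1618, 0.0585]
tcp_rot: [[-0.748, 0.663, -0.006], [0.663, 0.748, -0.001], [0.004, -0.005, -1.0]]
wrist_force: [-1.4, -0.9, -0.0]
width: 0.0927
time: 2.73
tool_pos: [0.4105, 0.162, 0.0596]
tcp_rot: [[-0.749, 0.663, -0.004], [0.663, 0.749, -0.0], [0.003, -0.003, -1.0]]
wrist_force: [-0.5, 0.5, 4.9]
width: 0.0601
time: 3.15
tool_pos: [0.4147, 0.1626, 0.1859]
tcp_rot: [[-0.749, 0.663, 0.008], [0.663, 0.749, 0.001], [-0.005, 0.006, -1.0]]
wrist_force: [1.3, 0.2, -0.5]
width: 0.0605
A [0.5194 0.3585] yaw 7.5 (419, 0.87) bins [[0.4679, 0.3517], [0.571, 0.3652]]
B [ 0.5602 -0.0162] yaw -0.4 (507, 0.77) bins [[0.5082, -0.0158], [0.6122, -0.0165]]
C [ 0.4417 -0.2266] yaw -0.8 (725, 0.59) bins [[0.3897, -0.2258], [0.4937, -0.2273]]
go [0.466, 0.3525, 0.18] shift [0.0866 0.1773 0.0035] turn [0.2 0.1 0.5] q6 -42.0
```

```bash
python3 -m crank '[[[0.087,0.177,0.004],[0,0,0]],[[0.087,0.177,0.004],[0,0,0]],[[0.087,0.177,0.004],[0,0,0]],[[0.087,0.177,0.004],[0,0,0]],[[0.087,0.177,0.004],[0,0,0]],[[0.087,0.177,0.004],[0,0,0]],[[0.087,0.177,0.004],[0,0,0]]]' 0.04 30
python3 - <<'E'
from h import *
p=shot("wrist"); save(p,"w2.png"); trays(p,"A"); go(.467,.352,.028,48)
E
```

```text
time: 3.78
tool_pos: [0.4645, 0.3534, 0.1772]
tcp_rot: [[-0.751, 0.661, 0.001], [0.661, 0.751, -0.001], [-0.001, 0.0, -1.0]]
wrist_force: [-0.6, -0.5, -0.2]
width: 0.06
A [0.5178 0.3608] yaw 7.4 (2818, 0.97) bins [[0.4662, 0.3541], [0.5693, 0.3675]]
go [0.467, 0.352, 0.028] shift [-0.0019  0.0017  0.1495] turn [-0.   0.1  0.6] q6 -22.0
```

View pics/w2.png

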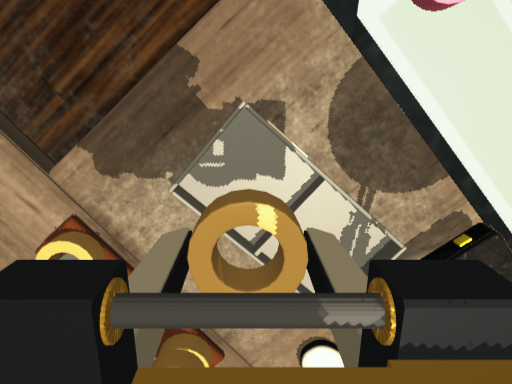

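The roll sits level between the pads at (248,245), above tray A's near compartment. The wrist fit agrees with the top fit to 2 mm. Next I lower and release it.

```bash
python3 -m crank '[[[-0.001,0.001,0.04],[0,0,0]],[[-0.001,0.001,0.08],[0,0,0]],[[-0.001,0.001,0.115],[0,0,0]],[[-0.001,0.001,0.135],[0,0,0]],[[-0.001,0.001,0.146],[0,0,0]],[[-0.001,0.001,0.148],[0,0,0]],[[-0.001,0.001,0.148],[0,0,0]]]'
python3 -m crank '[[[0,0,0],[0,0,0]],[[0,0,0],[0,0,0]],[[0,0,0],[0,0,0]],[[0,0,0],[0,0,0]]]' 0.07
python3 -m crank '[[[0,0,-0.02],[0,0,0]],[[0,0,-0.05],[0,0,0]],[[0,0,-0.09],[0,0,0]],[[0,0,-0.12],[0,0,0]],[[0,0,-0.12],[0,0,0]]]'
python3 - <<'E'
from h import *
p=shot("wrist"); trays(p,"A"); C=cloud(p); print(ring(C,(.466,.354),.024,.034,.036)); go(.493,.1635,.15,48)
E
```

```text
time: 4.42
tool_pos: [0.4659, 0.3512, 0.0296]
tcp_rot: [[-0.749, 0.663, 0.0], [0.663, 0.749, -0.002], [-0.001, -0.001, -1.0]]
wrist_force: [-0.3, -0.1, 0.0]
width: 0.0602
time: 4.75
tool_pos: [0.4666, 0.3516, 0.0309]
tcp_rot: [[-0.749, 0.662, 0.003], [0.662, 0.749, -0.001], [-0.002, 0.001, -1.0]]
wrist_force: [-0.3, -0.4, 0.1]
width: 0.0698
time: 5.17
tool_pos: [0.4699, 0.3537, 0.1587]
tcp_rot: [[-0.749, 0.662, 0.014], [0.662, 0.749, 0.005], [-0.007, 0.014, -1.0]]
wrist_force: [0.3, 1.1, 0.1]
width: 0.0698
A [0.5176 0.361 ] yaw 7.4 (6337, 0.6) bins [[0.4661, 0.3543], [0.5692, 0.3677]]
(array([0.4673, 0.3511]), 0.0299, 2355)
go [0.493, 0.1635, 0.15] shift [-0.1437 -0.126   0.0052] turn [0.6 0.3 0.5] q6 -22.0
```

```bash
python3 -m crank '[[[-0.144,-0.126,0.005],[0,0,0.5]],[[-0.144,-0.126,0.005],[0,0,0.5]],[[-0.144,-0.126,0.005],[0,0,0.5]],[[-0.144,-0.126,0.005],[0,0,0.5]],[[-0.144,-0.126,0.005],[0,0,0.5]],[[-0.144,-0.126,0.005],[0,0,0.5]],[[-0.144,-0.126,0.005],[0,0,0.5]],[[-0.144,-0.126,0.005],[0,0,0.5]]]' 0.093
python3 - <<'E'
from h import *
go(.492,.1635,.062,48)
E
```

```text
time: 5.88
tool_pos: [0.4927, 0.1637, 0.1497]
tcp_rot: [[-0.743, 0.669, 0.01], [0.669, 0.743, 0.004], [-0.005, 0.009, -1.0]]
wrist_force: [0.0, 0.4, 0.0]
width: 0.0928
go [0.492, 0.1635, 0.062] shift [ 0.0008 -0.0015  0.0876] turn [0.5 0.3 0. ] q6 -42.0
```

```bash
python3 -m crank '[[[0,-0.001,0.04],[0.5,0.3,0]],[[0,-0.001,0.07],[0.5,0.3,0]],[[0,-0.001,0.087],[0.5,0.3,0]],[[0,-0.001,0.087],[0.5,0.3,0]]]' 0.093
python3 -m crank '[[[0,0,0],[0,0,0]],[[0,0,0],[0,0,0]],[[0,0,0],[0,0,0]],[[0,0,0],[0,0,0]],[[0,0,0],[0,0,0]],[[0,0,0],[0,0,0]]]' 0.04 30
python3 -m crank '[[[0,0,-0.02],[0,0,0]],[[0,0,-0.05],[0,0,0]],[[0,0,-0.09],[0,0,0]],[[0,0,-0.12],[0,0,0]],[[0,0,-0.12],[0,0,0]],[[0,0,-0.12],[0,0,0]]]'
python3 - <<'E'
from h import *
p=shot("top"); trays(p)
go(.507,-.015,.18,48)
E
```

```text
time: 6.22
tool_pos: [0.4893, 0.1646, 0.0587]
tcp_rot: [[-0.745, 0.667, -0.008], [0.667, 0.745, 0.0], [0.006, -0.005, -1.0]]
wrist_force: [-1.0, 0.6, -0.3]
width: 0.0932
time: 6.72
tool_pos: [0.4901, 0.1648, 0.0597]
tcp_rot: [[-0.745, 0.667, -0.006], [0.668, 0.745, 0.001], [0.005, -0.003, -1.0]]
wrist_force: [-0.1, 0.7, 3.5]
width: 0.0596
time: 7.22
tool_pos: [0.4921, 0.1647, 0.1819]
tcp_rot: [[-0.744, 0.668, -0.001], [0.668, 0.744, 0.001], [0.001, 0.001, -1.0]]
wrist_force: [0.3, -0.1, -1.1]
width: 0.0594
A [0.5194 0.3583] yaw 7.5 (610, 0.6) bins [[0.4678, 0.3516], [0.5709, 0.3651]]
B [ 0.5602 -0.0161] yaw -0.4 (475, 0.76) bins [[0.5082, -0.0158], [0.6122, -0.0165]]
C [ 0.4418 -0.2266] yaw -0.8 (716, 0.59) bins [[0.3898, -0.2258], [0.4938, -0.2273]]
go [0.507, -0.015, 0.18] shift [-0.132  -0.1229 -0.0002] turn [-0.1 -0.2  0.1] q6 -42.0
```

```bash
python3 -m crank '[[[-0.132,-0.123,0],[0,0,0]],[[-0.132,-0.123,0],[0,0,0]],[[-0.132,-0.123,0],[0,0,0]],[[-0.132,-0.123,0],[0,0,0]],[[-0.132,-0.123,0],[0,0,0]],[[-0.132,-0.123,0],[0,0,0]],[[-0.132,-0.123,0],[0,0,0]]]'
python3 - <<'E'
from h import *
p=shot("wrist"); trays(p,"B"); C=cloud(p);o=p["obs"]; t=o["tool_pos"]; print("held",ring(C,t[:2],t[2]-.01,t[2]+.006,.04)); go(.508,-.0155,.028,48)
E
```

```text
time: 7.85
tool_pos: [0.5058, -0.0155, 0.178]
tcp_rot: [[-0.743, 0.67, -0.008], [0.67, 0.743, 0.002], [0.008, -0.004, -1.0]]
wrist_force: [0.7, -0.3, -0.5]
width: 0.059
B [ 0.5595 -0.015 ] yaw -0.5 (2794, 0.89) bins [[0.5076, -0.0145], [0.6115, -0.0155]]
held (array([ 0.4997, -0.0099]), 0.0391, 7714)
go [0.508, -0.0155, 0.028] shift [-0.0033  0.0013  0.1502] turn [-0.2 -0.4  0.1] q6 -62.0
```

```bash
python3 -m crank '[[[-0.002,0.001,0.04],[0,0,0]],[[-0.002,0.001,0.08],[0,0,0]],[[-0.002,0.001,0.115],[0,0,0]],[[-0.002,0.001,0.135],[0,0,0]],[[-0.002,0.001,0.147],[0,0,0]],[[-0.002,0.001,0.149],[0,0,0]],[[-0.002,0.001,0.149],[0,0,0]]]'
python3 -m crank '[[[0,0,0],[0,0,0]],[[0,0,0],[0,0,0]],[[0,0,0],[0,0,0]],[[0,0,0],[0,0,0]]]' 0.07
python3 -m crank '[[[0,0,-0.02],[0,0,0]],[[0,0,-0.05],[0,0,0]],[[0,0,-0.09],[0,0,0]],[[0,0,-0.12],[0,0,0]],[[0,0,-0.12],[0,0,0]],[[0,0,-0.12],[0,0,0]]]'
python3 - <<'E'
from h import *
p=shot("wrist"); trays(p,"B"); C=cloud(p); print(ring(C,(.508,-.015),.024,.034,.036)); go(.571,.1632,.155,48)
E
```

```text
time: 8.48
tool_pos: [0.5058, -0.0131, 0.0283]
tcp_rot: [[-0.745, 0.667, -0.01], [0.667, 0.745, 0.003], [0.01, -0.005, -1.0]]
wrist_force: [-0.4, 0.2, -0.0]
width: 0.0593
time: 8.82
tool_pos: [0.5064, -0.0131, 0.0292]
tcp_rot: [[-0.745, 0.667, -0.009], [0.667, 0.745, 0.003], [0.008, -0.004, -1.0]]
wrist_force: [0.0, -0.4, 0.7]
width: 0.0701
time: 9.32
tool_pos: [0.509, -0.0139, 0.1516]
tcp_rot: [[-0.745, 0.667, -0.003], [0.667, 0.745, 0.001], [0.003, -0.001, -1.0]]
wrist_force: [-1.3, -0.7, 0.3]
width: 0.07
B [ 0.5595 -0.0149] yaw -0.5 (7191, 0.52) bins [[0.5075, -0.0144], [0.6115, -0.0153]]
(array([ 0.507 , -0.0132]), 0.03, 2484)
go [0.571, 0.1632, 0.155] shift [ 0.0707  0.174  -0.0052] turn [-0.2 -0.4  0.2] q6 -62.0
```

Tray B's first roll is in, about 1 mm off centre. The third goes from spindle 3 to tray C.

```bash
python3 -m crank '[[[0.071,0.174,-0.005],[0,-0.4,0]],[[0.071,0.174,-0.005],[0,-0.4,0]],[[0.071,0.174,-0.005],[0,-0.4,0]],[[0.071,0.174,-0.005],[0,-0.4,0]],[[0.071,0.174,-0.005],[0,-0.4,0]],[[0.071,0.174,-0.005],[0,-0.4,0]],[[0.071,0.174,-0.005],[0,-0.4,0]],[[0.071,0.174,-0.005],[0,-0.4,0]]]' 0.093
python3 - <<'E'
from h import *
p=shot("wrist"); C=cloud(p); print(ring(C,SP[3],.055,.067)); go(.571,.163,.062,48)
E
```

```text
time: 10.03
tool_pos: [0.5695, 0.1627, 0.153]
tcp_rot: [[-0.745, 0.667, -0.005], [0.667, 0.745, -0.003], [0.002, -0.006, -1.0]]
wrist_force: [-0.5, -0.3, 0.2]
width: 0.0929
(array([0.5697, 0.163 ]), 0.0301, 3284)
go [0.571, 0.163, 0.062] shift [-0.0005  0.0019  0.0915] turn [-0.3 -0.1  0.1] q6 -43.0
```

```bash
python3 -m crank '[[[0,0.001,0.04],[0,0,0]],[[0,0.001,0.07],[0,0,0]],[[0,0.001,0.09],[0,0,0]],[[0,0.001,0.09],[0,0,0]]]' 0.093
python3 -m crank '[[[0,0,0],[0,0,0]],[[0,0,0],[0,0,0]],[[0,0,0],[0,0,0]],[[0,0,0],[0,0,0]],[[0,0,0],[0,0,0]],[[0,0,0],[0,0,0]]]' 0.04 30
python3 -m crank '[[[0,0,-0.02],[0,0,0]],[[0,0,-0.05],[0,0,0]],[[0,0,-0.09],[0,0,0]],[[0,0,-0.12],[0,0,0]],[[0,0,-0.12],[0,0,0]],[[0,0,-0.12],[0,0,0]]]'
python3 - <<'E'
from h import *
p=shot("top"); trays(p)
go(.389,-.225,.18,45)
E
```

```text
time: 10.42
tool_pos: [0.5661, 0.1606, 0.0587]
tcp_rot: [[-0.743, 0.669, -0.014], [0.669, 0.743, -0.004], [0.008, -0.012, -1.0]]
wrist_force: [-0.6, 0.2, -0.3]
width: 0.0931
time: 10.92
tool_pos: [0.567, 0.1608, 0.0601]
tcp_rot: [[-0.743, 0.669, -0.011], [0.669, 0.743, -0.004], [0.006, -0.01, -1.0]]
wrist_force: [-0.4, -1.1, 3.5]
width: 0.0596
time: 11.42
tool_pos: [0.5697, 0.1615, 0.1827]
tcp_rot: [[-0.743, 0.669, -0.006], [0.669, 0.743, -0.003], [0.002, -0.006, -1.0]]
wrist_force: [0.4, 0.1, -0.4]
width: 0.0595
A [0.5193 0.3584] yaw 7.5 (613, 0.61) bins [[0.4677, 0.3516], [0.5708, 0.3651]]
B [ 0.5579 -0.067 ] yaw -4.6 (584, 0.26) bins [[0.506, -0.0629], [0.6097, -0.0712]]
C [ 0.4418 -0.2265] yaw -0.9 (730, 0.59) bins [[0.3898, -0.2256], [0.4938, -0.2273]]
go [0.389, -0.225, 0.18] shift [-0.1251 -0.4072  0.0038] turn [-0.5 -0.3  3. ] q6 -43.0
```

Tray B's fit is poor (0.26 inliers), so it is either knocked or hidden by the arm. I'll carry this roll to C first, then look again.

```bash
python3 -m crank '[[[-0.125,-0.407,0.004],[0,0,0]],[[-0.125,-0.407,0.004],[0,0,0]],[[-0.125,-0.407,0.004],[0,0,0]],[[-0.125,-0.407,0.004],[0,0,0]],[[-0.125,-0.407,0.004],[0,0,0]],[[-0.125,-0.407,0.004],[0,0,0]],[[-0.125,-0.407,0.004],[0,0,0]]]'
python3 - <<'E'
from h import *
go(.389,-.225,.18,48)
E
```

```text
time: 12.05
tool_pos: [0.4431, -0.104, 0.1782]
tcp_rot: [[-0.744, 0.668, -0.013], [0.668, 0.744, -0.002], [0.008, -0.01, -1.0]]
wrist_force: [0.9, -0.0, 0.4]
width: 0.0595
go [0.389, -0.225, 0.18] shift [-0.0406 -0.1262 -0.0009] turn [-0.6 -0.5  0.1] q6 -75.0
```

```bash
python3 -m crank '[[[-0.041,-0.126,-0.001],[-0.6,-0.5,0]],[[-0.041,-0.126,-0.001],[-0.6,-0.5,0]],[[-0.041,-0.126,-0.001],[-0.6,-0.5,0]],[[-0.041,-0.126,-0.001],[-0.6,-0.5,0]],[[-0.041,-0.126,-0.001],[-0.6,-0.5,0]],[[-0.041,-0.126,-0.001],[-0.6,-0.5,0]]]'
python3 - <<'E'
from h import *
p=shot("wrist"); trays(p,"C"); go(.389,-.225,.028,48)
p=shot("top"); trays(p,"B"); save(p,"t2.png")
E
```

```text
time: 12.55
tool_pos: [0.3886, -0.2245, 0.1789]
tcp_rot: [[-0.742, 0.67, -0.001], [0.67, 0.742, 0.002], [0.003, 0.001, -1.0]]
wrist_force: [-0.6, -0.1, -0.3]
width: 0.0596
C [ 0.441  -0.2265] yaw -1.2 (5854, 0.41) bins [[0.389, -0.2254], [0.493, -0.2275]]
go [0.389, -0.225, 0.028] shift [-0.001  -0.0011  0.1511] turn [ 0.1 -0.1  0. ] q6 -92.0
B [ 0.5602 -0.0162] yaw -0.3 (700, 0.56) bins [[0.5082, -0.0159], [0.6122, -0.0165]]
```

View pics/t2.png

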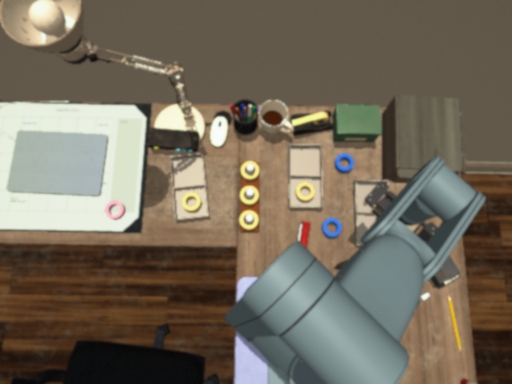

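Tray B is where it was and the arm had hidden it. Rolls show in tray A at (191,202) and tray B at (305,190).

```bash
python3 -m crank '[[[-0.001,-0.001,0.04],[0,0,0]],[[-0.001,-0.001,0.08],[0,0,0]],[[-0.001,-0.001,0.115],[0,0,0]],[[-0.001,-0.001,0.135],[0,0,0]],[[-0.001,-0.001,0.147],[0,0,0]],[[-0.001,-0.001,0.15],[0,0,0]],[[-0.001,-0.001,0.15],[0,0,0]]]'
python3 -m crank '[[[0,0,0],[0,0,0]],[[0,0,0],[0,0,0]],[[0,0,0],[0,0,0]],[[0,0,0],[0,0,0]]]' 0.07
python3 -m crank '[[[0,0,-0.02],[0,0,0]],[[0,0,-0.05],[0,0,0]],[[0,0,-0.09],[0,0,0]],[[0,0,-0.12],[0,0,0]],[[0,0,-0.12],[0,0,0]],[[0,0,-0.12],[0,0,0]]]'
python3 - <<'E'
from h import *
p=shot("wrist"); trays(p,"C"); C=cloud(p); print(ring(C,(.389,-.225),.024,.034,.036)); go(.4126,.1625,.15,48)
E
```

```text
time: 13.23
tool_pos: [0.3893, -0.2223, 0.0285]
tcp_rot: [[-0.746, 0.666, -0.003], [0.666, 0.746, 0.004], [0.005, 0.001, -1.0]]
wrist_force: [1.0, 0.1, -0.4]
width: 0.0594
time: 13.57
tool_pos: [0.3898, -0.2224, 0.0291]
tcp_rot: [[-0.747, 0.665, -0.002], [0.665, 0.747, 0.003], [0.003, 0.001, -1.0]]
wrist_force: [-0.2, 0.3, 0.7]
width: 0.07
time: 14.07
tool_pos: [0.3912, -0.2239, 0.1512]
tcp_rot: [[-0.746, 0.665, 0.002], [0.665, 0.746, -0.001], [-0.002, 0.001, -1.0]]
wrist_force: [-0.2, 0.7, -0.2]
width: 0.0697
C [ 0.4411 -0.2261] yaw -1.0 (10559, 0.35) bins [[0.3891, -0.2252], [0.4931, -0.2271]]
(array([ 0.3901, -0.222 ]), 0.03, 2472)
go [0.4126, 0.1625, 0.15] shift [2.398e-01 3.026e-01 3.000e-04] turn [ 0.1 -0.1  0.3] q6 -92.0
```

The first round is complete. The second round starts with spindle 1's lower roll, which goes to A's far compartment.

```bash
python3 -m crank '[[[0.24,0.303,0],[0,0,0]],[[0.24,0.303,0],[0,0,0]],[[0.24,0.303,0],[0,0,0]],[[0.24,0.303,0],[0,0,0]],[[0.24,0.303,0],[0,0,0]],[[0.24,0.303,0],[0,0,0]],[[0.24,0.303,0],[0,0,0]],[[0.24,0.303,0],[0,0,0]]]' 0.093
python3 - <<'E'
from h import *
go(.4126,.1625,.15,48)
E
```

```text
time: 14.78
tool_pos: [0.4079, 0.1119, 0.1485]
tcp_rot: [[-0.746, 0.666, -0.004], [0.666, 0.746, 0.002], [0.004, -0.001, -1.0]]
wrist_force: [1.0, -0.2, 0.1]
width: 0.0929
go [0.4126, 0.1625, 0.15] shift [ 0.0302  0.0408 -0.0014] turn [-0.1 -0.2  0.3] q6 -48.0
```

```bash
python3 -m crank '[[[0.03,0.041,-0.001],[0,0,0]],[[0.03,0.041,-0.001],[0,0,0]],[[0.03,0.041,-0.001],[0,0,0]],[[0.03,0.041,-0.001],[0,0,0]]]' 0.093
python3 - <<'E'
from h import *
p=shot("wrist"); C=cloud(p)
for k in SP: print(k,ring(C,SP[k],.03,.042))
go(.4126,.1625,.038,48); print(np.round(p["obs"]["tool_pos"],4)); save(p,"w3.png")
E
```

```text
time: 15.12
tool_pos: [0.4115, 0.1627, 0.148]
tcp_rot: [[-0.748, 0.664, -0.007], [0.664, 0.748, 0.001], [0.006, -0.004, -1.0]]
wrist_force: [-0.4, 0.2, 0.6]
width: 0.0927
1 (array([0.4102, 0.1659]), 0.0299, 2493)
2 (array([0.4895, 0.1661]), 0.0301, 1816)
3 (array([0.5757, 0.1428]), 0.0164, 319)
go [0.4126, 0.1625, 0.038] shift [-0.0008  0.0014  0.1103] turn [-0.2 -0.3  0.3] q6 -41.0
[0.4115 0.1627 0.148 ]
```

View pics/w3.png

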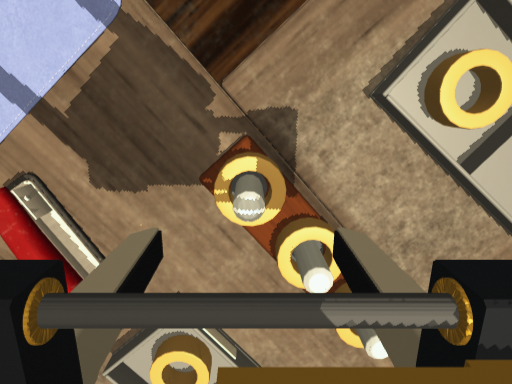

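The lower roll lies flat on spindle 1, around (250,188), about 3 mm off the axis. I'll aim for (0.411, 0.165), which is roughly 2 mm of tool y.

```bash
python3 -m crank '[[[0.002,0.002,0.04],[0,-0.3,0]],[[0.002,0.002,0.075],[0,-0.3,0]],[[0.002,0.002,0.1],[0,-0.3,0]],[[0.002,0.002,0.108],[0,-0.3,0]],[[0.002,0.002,0.109],[0,-0.3,0]]]' 0.093
python3 -m crank '[[[0,0,0],[0,0,0]],[[0,0,0],[0,0,0]],[[0,0,0],[0,0,0]],[[0,0,0],[0,0,0]],[[0,0,0],[0,0,0]],[[0,0,0],[0,0,0]]]' 0.04 30
python3 -m crank '[[[0,0,-0.02],[0,0,0]],[[0,0,-0.05],[0,0,0]],[[0,0,-0.09],[0,0,0]],[[0,0,-0.13],[0,0,0]],[[0,0,-0.145],[0,0,0]],[[0,0,-0.145],[0,0,0]]]'
python3 - <<'E'
from h import *
p=shot("top"); trays(p)
go(.5695,.3665,.18,52)
E
```

```text
time: 15.58
tool_pos: [0.4092, 0.1632, 0.0374]
tcp_rot: [[-0.745, 0.667, -0.008], [0.667, 0.745, -0.003], [0.004, -0.008, -1.0]]
wrist_force: [-0.1, -1.1, 0.3]
width: 0.0931
time: 16.08
tool_pos: [0.4101, 0.1634, 0.0383]
tcp_rot: [[-0.745, 0.667, -0.006], [0.667, 0.745, -0.003], [0.002, -0.006, -1.0]]
wrist_force: [-0.6, 0.2, 5.0]
width: 0.0581
time: 16.58
tool_pos: [0.4135, 0.1644, 0.1877]
tcp_rot: [[-0.745, 0.667, 0.004], [0.667, 0.745, -0.002], [-0.004, 0.001, -1.0]]
wrist_force: [0.4, 0.4, -1.0]
width: 0.0584
A [0.5194 0.3585] yaw 7.4 (611, 0.6) bins [[0.4679, 0.3518], [0.571, 0.3652]]
B [ 0.5602 -0.0161] yaw -0.4 (682, 0.56) bins [[0.5082, -0.0158], [0.6122, -0.0165]]
C [ 0.4418 -0.2266] yaw -0.9 (915, 0.46) bins [[0.3898, -0.2258], [0.4938, -0.2273]]
go [0.5695, 0.3665, 0.18] shift [0.0175 0.2558 0.0046] turn [-0.1  0.1 -3.8] q6 -41.0
```

```bash
python3 -m crank '[[[0.018,0.256,0.005],[0,0,-4]],[[0.018,0.256,0.005],[0,0,-4]],[[0.018,0.256,0.005],[0,0,-4]],[[0.018,0.256,0.005],[0,0,-4]],[[0.018,0.256,0.005],[0,0,-4]],[[0.018,0.256,0.005],[0,0,-4]],[[0.018,0.256,0.005],[0,0,-4]],[[0.018,0.256,0.005],[0,0,-4]]]'
python3 - <<'E'
from h import *
p=shot("wrist"); save(p,"w4.png"); trays(p,"A"); go(.5695,.366,.029,52)
E
```

```text
time: 17.3
tool_pos: [0.5689, 0.3684, 0.1753]
tcp_rot: [[-0.791, 0.611, -0.005], [0.611, 0.791, -0.004], [0.001, -0.007, -1.0]]
wrist_force: [-0.7, -0.7, -1.1]
width: 0.0585
A [0.5187 0.3612] yaw 7.4 (7737, 0.6) bins [[0.4671, 0.3545], [0.5703, 0.3678]]
go [0.5695, 0.366, 0.029] shift [-0.0019  0.0013  0.1471] turn [-0.4 -0.1  0.3] q6 -29.0
```

View pics/w4.png

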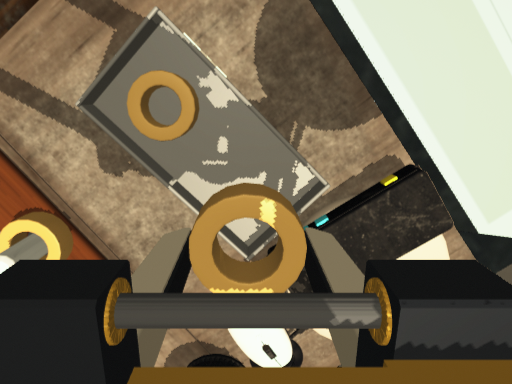

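The held roll is level, tray A's first roll lies flat at (162,105), and the clock at (370,205) stays outside the tray. I'll lower the roll.

```bash
python3 -m crank '[[[-0.001,0.001,0.04],[-0.4,0,0]],[[-0.001,0.001,0.08],[-0.4,0,0]],[[-0.001,0.001,0.115],[-0.4,0,0]],[[-0.001,0.001,0.133],[-0.4,0,0]],[[-0.001,0.001,0.142],[-0.4,0,0]],[[-0.001,0.001,0.143],[-0.4,0,0]],[[-0.001,0.001,0.143],[-0.4,0,0]]]'
python3 -m crank '[[[0,0,0],[0,0,0]],[[0,0,0],[0,0,0]],[[0,0,0],[0,0,0]],[[0,0,0],[0,0,0]]]' 0.07
python3 -m crank '[[[0,0,-0.02],[0,0,0]],[[0,0,-0.05],[0,0,0]],[[0,0,-0.09],[0,0,0]],[[0,0,-0.12],[0,0,0]],[[0,0,-0.12],[0,0,0]],[[0,0,-0.12],[0,0,0]]]'
python3 - <<'E'
from h import *
p=shot("wrist"); trays(p,"A"); C=cloud(p); print(ring(C,(.57,.367),.024,.034,.036)); go(.4905,.1655,.15,48)
E
```

```text
time: 17.93
tool_pos: [0.5682, 0.3653, 0.0335]
tcp_rot: [[-0.79, 0.612, -0.002], [0.612, 0.79, 0.0], [0.001, -0.001, -1.0]]
wrist_force: [0.6, -0.3, -1.5]
width: 0.0582
time: 18.27
tool_pos: [0.5688, 0.3655, 0.0347]
tcp_rot: [[-0.79, 0.613, 0.0], [0.613, 0.79, 0.001], [0.0, 0.001, -1.0]]
wrist_force: [0.3, 0.4, -0.3]
width: 0.0698
time: 18.77
tool_pos: [0.5702, 0.3662, 0.158]
tcp_rot: [[-0.791, 0.612, 0.006], [0.612, 0.791, 0.003], [-0.003, 0.006, -1.0]]
wrist_force: [0.1, -0.4, -0.7]
width: 0.0702
A [0.5188 0.3613] yaw 7.4 (12096, 0.47) bins [[0.4673, 0.3546], [0.5704, 0.368]]
(array([0.5673, 0.3666]), 0.0299, 2380)
go [0.4905, 0.1655, 0.15] shift [-0.0605 -0.2062  0.0051] turn [0.1 0.  4.2] q6 -29.0
```

```bash
python3 -m crank '[[[-0.06,-0.206,0.005],[0,0,4]],[[-0.06,-0.206,0.005],[0,0,4]],[[-0.06,-0.206,0.005],[0,0,4]],[[-0.06,-0.206,0.005],[0,0,4]],[[-0.06,-0.206,0.005],[0,0,4]],[[-0.06,-0.206,0.005],[0,0,4]],[[-0.06,-0.206,0.005],[0,0,4]],[[-0.06,-0.206,0.005],[0,0,4]]]' 0.093
python3 - <<'E'
from h import *
p=shot("wrist"); C=cloud(p)
print(ring(C,SP[2],.03,.042)); go(.491,.165,.038,48)
E
```

```text
time: 19.48
tool_pos: [0.4901, 0.166, 0.1493]
tcp_rot: [[-0.745, 0.667, 0.001], [0.667, 0.745, 0.002], [0.001, 0.002, -1.0]]
wrist_force: [-0.3, 0.1, 0.1]
width: 0.093
(array([0.49  , 0.1661]), 0.03, 2441)
go [0.491, 0.165, 0.038] shift [-0.0015 -0.0012  0.1115] turn [ 0.1 -0.   0.2] q6 -42.0
```

```bash
python3 -m crank '[[[-0.001,0,0.04],[0,0,0]],[[-0.001,0,0.075],[0,0,0]],[[-0.001,0,0.1],[0,0,0]],[[-0.001,0,0.109],[0,0,0]],[[-0.001,0,0.110],[0,0,0]]]' 0.093
python3 -m crank '[[[0,0,0],[0,0,0]],[[0,0,0],[0,0,0]],[[0,0,0],[0,0,0]],[[0,0,0],[0,0,0]],[[0,0,0],[0,0,0]],[[0,0,0],[0,0,0]]]' 0.04 30
python3 -m crank '[[[0,0,-0.02],[0,0,0]],[[0,0,-0.05],[0,0,0]],[[0,0,-0.09],[0,0,0]],[[0,0,-0.13],[0,0,0]],[[0,0,-0.145],[0,0,0]],[[0,0,-0.145],[0,0,0]]]'
python3 - <<'E'
from h import *
p=shot("top"); trays(p)
go(.6115,-.016,.18,48)
E
```

```text
time: 19.95
tool_pos: [0.49, 0.1673, 0.037]
tcp_rot: [[-0.747, 0.665, -0.004], [0.665, 0.747, 0.002], [0.004, -0.001, -1.0]]
wrist_force: [0.0, 0.8, 0.6]
width: 0.0928
time: 20.45
tool_pos: [0.4906, 0.1673, 0.038]
tcp_rot: [[-0.747, 0.665, -0.002], [0.665, 0.747, 0.002], [0.003, 0.0, -1.0]]
wrist_force: [-0.6, 0.7, 3.5]
width: 0.0601
time: 20.95
tool_pos: [0.4937, 0.1673, 0.1881]
tcp_rot: [[-0.747, 0.665, 0.008], [0.665, 0.747, 0.003], [-0.004, 0.008, -1.0]]
wrist_force: [0.3, -0.2, -0.5]
width: 0.0597
A [0.5194 0.3584] yaw 7.5 (800, 0.46) bins [[0.4679, 0.3516], [0.571, 0.3652]]
B [ 0.5601 -0.0162] yaw -0.4 (659, 0.55) bins [[0.5081, -0.0158], [0.6121, -0.0165]]
C [ 0.4417 -0.2267] yaw -0.8 (926, 0.44) bins [[0.3897, -0.226], [0.4937, -0.2274]]
go [0.6115, -0.016, 0.18] shift [-0.2109 -0.0574  0.0053] turn [0.2 0.  0.3] q6 -42.0
```

```bash
python3 -m crank '[[[-0.211,-0.057,0.003],[0,0,0]],[[-0.211,-0.057,0.003],[0,0,0]],[[-0.211,-0.057,0.003],[0,0,0]],[[-0.211,-0.057,0.003],[0,0,0]],[[-0.211,-0.057,0.003],[0,0,0]],[[-0.211,-0.057,0.003],[0,0,0]],[[-0.211,-0.057,0.003],[0,0,0]],[[-0.211,-0.057,0.003],[0,0,0]]]'
python3 - <<'E'
from h import *
p=shot("wrist"); trays(p,"B"); go(.6105,-.0155,.032,48); go(.6105,-.0155,.18,135)
t=np.array(p["obs"]["tool_pos"])
Cs=[cloud(p).reshape(-1,3),cloud(shot("scene")).reshape(-1,3)]
for C in Cs:
  for j in (48,-42):
    u=np.array([np.cos(np.radians(j)),np.sin(np.radians(j))]); q=C[:,:2]-[.6105,-.0155]; a=q@u; b=q@[-u[1],u[0]]
    m=(abs(a)<.115)&(abs(b)<.055)&(a>.05)&(C[:,2]<.14); k=C[m]; print(j,m.sum(),k[np.argmax(k[:,2])] if m.any() else None)
  m=(abs(C[:,0]-.72)<.05)&(abs(C[:,1])<.12)&(C[:,2]<.14)
  for y in np.arange(-.12,.12,.03):
    k=C[m&(C[:,1]>y)&(C[:,1]<y+.03)&(C[:,2]>.06)]; print(round(y,2),len(k),np.round([k[:,0].min(),k[:,2].max()],3) if len(k) else "")
E
```

```text
time: 21.67
tool_pos: [0.6106, -0.0159, 0.1799]
tcp_rot: [[-0.746, 0.666, -0.001], [0.666, 0.746, 0.004], [0.003, 0.002, -1.0]]
wrist_force: [0.6, 0.6, -1.0]
width: 0.0598
B [ 0.5602 -0.0147] yaw -0.3 (7679, 0.59) bins [[0.5082, -0.0144], [0.6122, -0.015]]
go [0.6105, -0.0155, 0.032] shift [-0.001  -0.0007  0.1484] turn [ 0.2 -0.2  0.3] q6 -60.0
go [0.6105, -0.0155, 0.18] shift [-0.0005 -0.0003  0.0004] turn [  0.3  -0.  -86.7] q6 -60.0
48 7590 [0.71287372 0.04407255 0.08506948]
-42 1987 [ 0.71537728 -0.03662606  0.03305044]
-0.12 1178 [0.684 0.086]
-0.09 445 [0.74  0.074]
-0.06 186 [0.74  0.073]
-0.03 0 
0.0 52 [0.698 0.072]
0.03 970 [0.696 0.095]
0.06 941 [0.698 0.095]
0.09 753 [0.698 0.096]
48 430 [0.69774273 0.03060594 0.06929908]
-42 548 [ 0.71596592 -0.03957888  0.03580348]
-0.12 113 [0.681 0.089]
-0.09 69 [0.734 0.077]
-0.06 56 [0.735 0.077]
-0.03 27 [0.729 0.069]
0.0 1 [0.702 0.068]
0.03 10 [0.694 0.097]
0.06 6 [0.698 0.098]
0.09 61 [0.696 0.099]
```

On the present diagonal the mug (rim about 0.097 m) would sit very near the gripper's body. The other diagonal is low all round, at 0.036 m or less, so I'll turn 93° the way that keeps joint 6 central.

```bash
python3 -m crank '[[[0,0,0],[0,0,7]],[[0,0,0],[0,0,14]],[[0,0,0],[0,0,21]],[[0,0,0],[0,0,28]],[[0,0,0],[0,0,35]],[[0,0,0],[0,0,42]],[[0,0,0],[0,0,49]],[[0,0,0],[0,0,50]]]'
python3 -m crank '[[[0,0,0],[0,0,7]],[[0,0,0],[0,0,14]],[[0,0,0],[0,0,21]],[[0,0,0],[0,0,28]],[[0,0,0],[0,0,35]],[[0,0,0],[0,0,42]],[[0,0,0],[0,0,43]],[[0,0,0],[0,0,43]]]'
python3 - <<'E'
from h import *
p=shot("wrist"); trays(p,"B"); go(.611,-.0155,.032,-45); save(p,"w5.png")
E
```

```text
time: 22.43
tool_pos: [0.6094, -0.0123, 0.181]
tcp_rot: [[0.031, 1.0, 0.0], [1.0, -0.031, 0.004], [0.004, -0.0, -1.0]]
wrist_force: [-0.3, -0.1, -1.2]
width: 0.0595
time: 23.1
tool_pos: [0.6089, -0.0112, 0.1811]
tcp_rot: [[0.7, 0.714, -0.0], [0.714, -0.7, 0.004], [0.003, -0.003, -1.0]]
wrist_force: [0.2, 0.5, -0.6]
width: 0.0605
B [ 0.5599 -0.0148] yaw -0.2 (3105, 0.83) bins [[0.5079, -0.0147], [0.6119, -0.015]]
go [0.611, -0.0155, 0.032] shift [-0.002   0.0047  0.1491] turn [-0.2 -0.2  0.6] q6 33.0
```

View pics/w5.png

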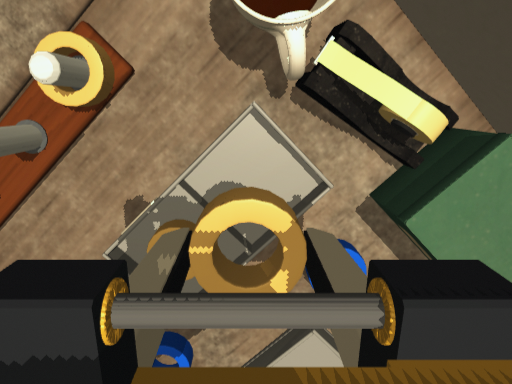

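The held roll is level over B's far compartment, at (248,240). The mug's handle, the dispenser and the green box all stay outside the gripper's outline.

```bash
python3 -m crank '[[[-0.002,0.004,0.04],[0,0,0]],[[-0.002,0.004,0.08],[0,0,0]],[[-0.002,0.004,0.115],[0,0,0]],[[-0.002,0.004,0.135],[0,0,0]],[[-0.002,0.004,0.146],[0,0,0]],[[-0.002,0.004,0.148],[0,0,0]],[[-0.002,0.004,0.148],[0,0,0]]]'
python3 -m crank '[[[0,0,0],[0,0,0]],[[0,0,0],[0,0,0]],[[0,0,0],[0,0,0]],[[0,0,0],[0,0,0]]]' 0.07
python3 -m crank '[[[0,0,-0.02],[0,0,0]],[[0,0,-0.05],[0,0,0]],[[0,0,-0.09],[0,0,0]],[[0,0,-0.12],[0,0,0]],[[0,0,-0.12],[0,0,0]],[[0,0,-0.12],[0,0,0]]]'
python3 - <<'E'
from h import *
p=shot("wrist"); trays(p,"B"); C=cloud(p); print(ring(C,(.612,-.015),.024,.034,.036),ring(C,SP[3],.03,.042,.036)); go(.569,.165,.155,-45)
E
```

```text
time: 23.73
tool_pos: [0.6107, -0.0149, 0.0332]
tcp_rot: [[0.699, 0.715, -0.0], [0.715, -0.699, 0.004], [0.003, -0.003, -1.0]]
wrist_force: [0.3, -0.6, -0.9]
width: 0.0602
time: 24.07
tool_pos: [0.6115, -0.015, 0.0346]
tcp_rot: [[0.699, 0.716, 0.002], [0.716, -0.699, 0.004], [0.004, -0.001, -1.0]]
wrist_force: [-0.1, -0.2, 0.8]
width: 0.0698
time: 24.57
tool_pos: [0.6129, -0.0158, 0.1577]
tcp_rot: [[0.698, 0.716, 0.008], [0.716, -0.698, 0.003], [0.008, 0.004, -1.0]]
wrist_force: [0.1, -0.5, -0.6]
width: 0.0698
B [ 0.5597 -0.0146] yaw -0.3 (7043, 0.5) bins [[0.5077, -0.0143], [0.6117, -0.0149]]
(array([ 0.6125, -0.0153]), 0.0299, 2363) (array([0.5725, 0.1656]), 0.0306, 3173)
go [0.569, 0.165, 0.155] shift [ 0.0995 -0.1565  0.001 ] turn [ 0.  -0.3  0.7] q6 32.0
```

Both of B's rolls are in. The last roll is spindle 3's lower one, for C's far compartment. I'll turn back to the 48° diagonal on the way, which keeps clear of the drawer.

```bash
python3 -m crank '[[[0.1,-0.156,0],[0,0,-7]],[[0.1,-0.156,0],[0,0,-14]],[[0.1,-0.156,0],[0,0,-21]],[[0.1,-0.156,0],[0,0,-28]],[[0.1,-0.156,0],[0,0,-35]],[[0.1,-0.156,0],[0,0,-42]],[[0.1,-0.156,0],[0,0,-46]],[[0.1,-0.156,0],[0,0,-46]]]' 0.093
python3 -m crank '[[[0,0,0],[0,0,-7]],[[0,0,0],[0,0,-14]],[[0,0,0],[0,0,-21]],[[0,0,0],[0,0,-28]],[[0,0,0],[0,0,-35]],[[0,0,0],[0,0,-42]],[[0,0,0],[0,0,-46]],[[0,0,0],[0,0,-46]]]' 0.093
python3 - <<'E'
from h import *
p=shot("wrist"); C=cloud(p)
print(ring(C,SP[3],.03,.042,.036)); go(.5695,.164,.038,48)
E
```

```text
time: 25.28
tool_pos: [0.5682, 0.1656, 0.154]
tcp_rot: [[-0.034, 0.999, 0.0], [0.999, 0.034, 0.003], [0.003, 0.001, -1.0]]
wrist_force: [-0.8, -0.1, 0.4]
width: 0.0933
time: 25.95
tool_pos: [0.5675, 0.1651, 0.1526]
tcp_rot: [[-0.742, 0.671, -0.002], [0.671, 0.742, 0.003], [0.003, 0.001, -1.0]]
wrist_force: [0.2, 0.4, 0.1]
width: 0.0932
(array([0.5719, 0.1657]), 0.03, 2439)
go [0.5695, 0.164, 0.038] shift [-0.0026  0.0003  0.1148] turn [ 0.  -0.2 -0.3] q6 -42.0
```

```bash
python3 -m crank '[[[-0.004,0.003,0.04],[0,0,0]],[[-0.004,0.003,0.075],[0,0,0]],[[-0.004,0.003,0.1],[0,0,0]],[[-0.004,0.003,0.112],[0,0,0]],[[-0.004,0.003,0.114],[0,0,0]]]' 0.093
python3 -m crank '[[[0,0,0],[0,0,0]],[[0,0,0],[0,0,0]],[[0,0,0],[0,0,0]],[[0,0,0],[0,0,0]],[[0,0,0],[0,0,0]],[[0,0,0],[0,0,0]]]' 0.04 30
python3 -m crank '[[[0,0,-0.02],[0,0,0]],[[0,0,-0.05],[0,0,0]],[[0,0,-0.09],[0,0,0]],[[0,0,-0.13],[0,0,0]],[[0,0,-0.16],[0,0,0]],[[0,0,-0.16],[0,0,0]]]'
python3 - <<'E'
from h import *
p=shot("top"); trays(p,"AC")
go(.492,-.224,.2,46)
E
```

```text
time: 26.42
tool_pos: [0.5701, 0.1646, 0.0356]
tcp_rot: [[-0.737, 0.675, -0.008], [0.675, 0.737, 0.002], [0.007, -0.004, -1.0]]
wrist_force: [0.0, -0.5, -0.7]
width: 0.0929
time: 26.92
tool_pos: [0.5708, 0.1647, 0.0367]
tcp_rot: [[-0.737, 0.675, -0.006], [0.675, 0.737, 0.002], [0.006, -0.002, -1.0]]
wrist_force: [-0.5, 0.5, 3.3]
width: 0.0586
time: 27.42
tool_pos: [0.5755, 0.1648, 0.2048]
tcp_rot: [[-0.737, 0.675, 0.008], [0.675, 0.737, 0.004], [-0.003, 0.008, -1.0]]
wrist_force: [1.5, -0.0, -0.3]
width: 0.0588
A [0.5196 0.3583] yaw 7.4 (795, 0.46) bins [[0.468, 0.3516], [0.5711, 0.3651]]
C [ 0.4417 -0.2266] yaw -0.8 (932, 0.46) bins [[0.3897, -0.2259], [0.4937, -0.2274]]
go [0.492, -0.224, 0.2] shift [-2.019e-01 -3.420e-01 -3.000e-04] turn [0.3 0.  1.5] q6 -42.0
```

```bash
python3 -m crank '[[[-0.202,-0.342,0],[0,0,1.5]],[[-0.202,-0.342,0],[0,0,1.5]],[[-0.202,-0.342,0],[0,0,1.5]],[[-0.202,-0.342,0],[0,0,1.5]],[[-0.202,-0.342,0],[0,0,1.5]],[[-0.202,-0.342,0],[0,0,1.5]],[[-0.202,-0.342,0],[0,0,1.5]],[[-0.202,-0.342,0],[0,0,1.5]]]'
python3 - <<'E'
from h import *
go(.492,-.224,.2,46)
E
```

```text
time: 28.13
tool_pos: [0.503, -0.1635, 0.1977]
tcp_rot: [[-0.719, 0.695, 0.001], [0.695, 0.719, 0.005], [0.003, 0.004, -1.0]]
wrist_force: [1.0, -0.7, -0.8]
width: 0.0585
go [0.492, -0.224, 0.2] shift [-0.0341 -0.0512 -0.0026] turn [ 0.2 -0.2  0. ] q6 -76.0
```

```bash
python3 -m crank '[[[-0.034,-0.051,-0.002],[0,0,0]],[[-0.034,-0.051,-0.002],[0,0,0]],[[-0.034,-0.051,-0.002],[0,0,0]],[[-0.034,-0.051,-0.002],[0,0,0]],[[-0.034,-0.051,-0.002],[0,0,0]]]'
python3 - <<'E'
from h import *
p=shot("wrist"); trays(p,"C"); go(.4915,-.224,.031,46); save(p,"w6.png")
C=cloud(shot("scene")).reshape(-1,3)
u=np.array([np.cos(np.radians(46)),np.sin(np.radians(46))]); q=C[:,:2]-[.4915,-.224]; a=q@u; b=q@[-u[1],u[0]]
m=(abs(a)<.11)&(b>-.09)&(b<-.02)&(C[:,2]>.06)&(C[:,2]<.15); print(m.sum(),b[m].max() if m.any() else None)
E
```

```text
time: 28.55
tool_pos: [0.4915, -0.2227, 0.1982]
tcp_rot: [[-0.719, 0.695, -0.001], [0.695, 0.719, 0.007], [0.005, 0.004, -1.0]]
wrist_force: [-0.5, 1.5, -0.9]
width: 0.0585
C [ 0.4417 -0.2261] yaw -0.8 (9036, 0.42) bins [[0.3897, -0.2253], [0.4937, -0.2268]]
go [0.4915, -0.224, 0.031] shift [-0.0018 -0.0022  0.1675] turn [ 0.2 -0.3  0.1] q6 -82.0
593 -0.058593816230747386
```

View pics/w6.png

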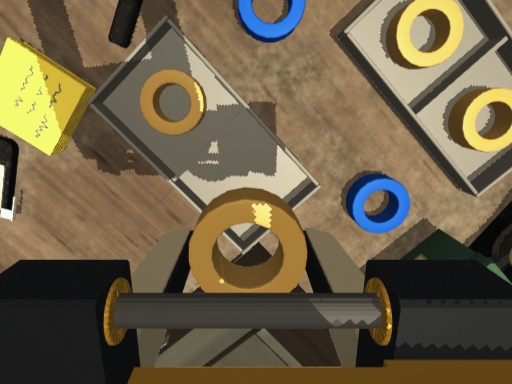

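The roll is level over C's far compartment, at (248,245). Tray C's first roll, at (172,101), and both of B's lie flat, and the drawer leaves about 21 mm beside the gripper body.

```bash
python3 -m crank '[[[-0.001,-0.002,0.04],[0,0,0]],[[-0.001,-0.002,0.08],[0,0,0]],[[-0.001,-0.002,0.12],[0,0,0]],[[-0.001,-0.002,0.145],[0,0,0]],[[-0.001,-0.002,0.16],[0,0,0]],[[-0.001,-0.002,0.166],[0,0,0]],[[-0.001,-0.002,0.167],[0,0,0]],[[-0.001,-0.002,0.167],[0,0,0]]]'
python3 -m crank '[[[0,0,0],[0,0,0]],[[0,0,0],[0,0,0]],[[0,0,0],[0,0,0]],[[0,0,0],[0,0,0]]]' 0.07
python3 -m crank '[[[0,0,-0.02],[0,0,0]],[[0,0,-0.05],[0,0,0]],[[0,0,-0.09],[0,0,0]],[[0,0,-0.13],[0,0,0]],[[0,0,-0.17],[0,0,0]],[[0,0,-0.17],[0,0,0]]]'
python3 -m crank '[[[0.1,0.1,0],[0,0,0]],[[0.1,0.1,0],[0,0,0]],[[0.1,0.1,0],[0,0,0]],[[0.1,0.1,0],[0,0,0]],[[0.1,0.1,0],[0,0,0]],[[0.1,0.1,0],[0,0,0]]]'
python3 - <<'E'
from h import *
B=dict(A=((.468,.353),(.571,.3665)),B=((.508,-.015),(.612,-.0155)),C=((.3895,-.2255),(.4935,-.227)))
for n in ("top","scene"):
    p=shot(n); trays(p); C=cloud(p); save(p,"end_"+n+".png")
    for k in B:
        for b in B[k]: print(n,k,b,ring(C,b,.025,.034,.037))
print(np.round(manip.get_obs()["wrist_force"],1))
E
```

```text
time: 29.32
tool_pos: [0.492, -0.2227, 0.0322]
tcp_rot: [[-0.722, 0.692, 0.0], [0.692, 0.722, 0.006], [0.004, 0.004, -1.0]]
wrist_force: [0.0, 0.7, 0.2]
width: 0.0586
time: 29.65
tool_pos: [0.4925, -0.2231, 0.0333]
tcp_rot: [[-0.722, 0.692, 0.002], [0.692, 0.722, 0.004], [0.002, 0.005, -1.0]]
wrist_force: [0.5, 0.4, -0.1]
width: 0.0696
time: 30.15
tool_pos: [0.4958, -0.2264, 0.2123]
tcp_rot: [[-0.721, 0.692, 0.014], [0.692, 0.722, -0.005], [-0.014, 0.007, -1.0]]
wrist_force: [1.8, -0.7, 2.0]
width: 0.0699
time: 30.65
tool_pos: [0.493, -0.0846, 0.2121]
tcp_rot: [[-0.723, 0.691, 0.015], [0.691, 0.723, -0.006], [-0.015, 0.007, -1.0]]
wrist_force: [0.3, 0.1, 0.6]
width: 0.0702
A [0.5196 0.3584] yaw 7.4 (803, 0.46) bins [[0.468, 0.3517], [0.5712, 0.3651]]
B [ 0.5602 -0.0161] yaw -0.2 (667, 0.47) bins [[0.5082, -0.0158], [0.6122, -0.0163]]
C [ 0.4255 -0.3281] yaw 0.9 (190, 0.44) bins [[0.3735, -0.3289], [0.4775, -0.3273]]
top A (0.468, 0.353) (array([0.4689, 0.3488]), 0.0303, 171)
top A (0.571, 0.3665) (array([0.5683, 0.365 ]), 0.0308, 158)
top B (0.508, -0.015) (array([ 0.5081, -0.0149]), 0.0304, 157)
top B (0.612, -0.0155) (array([ 0.6129, -0.0151]), 0.0301, 141)
top C (0.3895, -0.2255) None
top C (0.4935, -0.227) None
A [0.5163 0.3605] yaw 7.8 (955, 0.57) bins [[0.4648, 0.3535], [0.5678, 0.3676]]
B [ 0.5579 -0.0149] yaw -0.1 (1358, 0.5) bins [[0.5059, -0.0148], [0.6099, -0.015]]
C [ 0.44   -0.2263] yaw -0.8 (2505, 0.41) bins [[0.388, -0.2255], [0.492, -0.227]]
scene A (0.468, 0.353) (array([0.466 , 0.3513]), 0.0312, 139)
scene A (0.571, 0.3665) (array([0.5672, 0.3666]), 0.0318, 124)
scene B (0.508, -0.015) (array([ 0.5071, -0.012 ]), 0.0309, 213)
scene B (0.612, -0.0155) (array([ 0.6113, -0.014 ]), 0.0303, 185)
scene C (0.3895, -0.2255) (array([ 0.3897, -0.2205]), 0.0311, 364)
scene C (0.4935, -0.227) (array([ 0.4922, -0.223 ]), 0.031, 306)
[ 0.1 -0.4 -0.2]
```

View pics/end_scene.png

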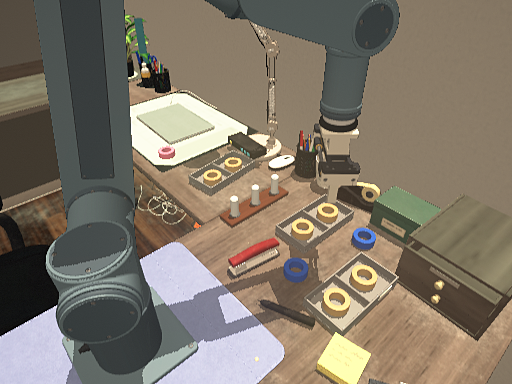

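View pics/end_top.png

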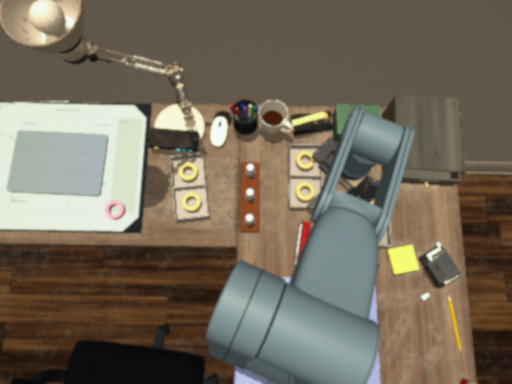

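The scene view shows all six rolls flat, one per compartment: A at (212,176) and (233,162), B at (302,227) and (328,211), C at (337,302) and (363,277). All three spindles are empty. In the top view the arm hides tray C, but the scene camera measures both of its rolls within 5 mm of centre. The arm is clear of everything, so I'm handing in.

```bash
python3 -c "
from station import manip
print(manip.finish_job())"
```

```text
the job is handed in; nothing more can be done
None
```

I dealt all six tape rolls into the three trays and handed the job in at about 31 s. The first round gave A, B and C one roll each; the second filled each tray's other compartment. The blue and pink look-alikes were left alone.

**Last checks:** The scene camera shows every roll flat in its own compartment, 5 mm or less from the centre, with all three spindles empty. The arm was touching nothing.

**Checks that failed or disagreed:**
- The final top view could not confirm tray C, because the arm hid it. I relied on the scene camera for that tray.
- Partway through, one top-view fit put tray B in a different place. This was also the arm blocking the view, and B fitted correctly in the next picture.
- I saw no tray knocked aside and no slackening of the grip.

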